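# Pull the fuse carrier out of a blower's control dock

## Robot

A 7-joint arm with a two-finger parallel gripper is mounted at the origin on the work surface. World frame = base frame: x ahead of the robot, y to its left, z up, the work surface at z = 0. Lengths are in m, angles in rad, forces in N, time in s.
With the tool pointing down it reaches from about 0.4 to 0.85 m from the base axis. Payload 10.4 kg.
Tool frame: the origin (TCP) lies midway between the tips of the shut fingers; the grasp point (between the pads) lies 19 mm behind it; z points along the fingers, y is the line along which they close (so a half turn about z gives the same grasp; the last joint's range is limited). The gripper opens to 85 mm and grips with 20 to 120 N. Pads are 22 mm wide; open, the fingers measure 114 mm over their backs; the gripper's body (76 mm by 85 mm) begins 54 mm behind the grasp point. The pads swing forward as they close: fully open they stand 13 mm farther back than shut.
Start: joints at [1.081, 0.332, -0.065, 1.46, 0.022, 1.35, -0.088], TCP at [0.281, -0.558, 0.231] pointing down, gripper open.
Joint ranges: [-2.6, 2.6], [-0.5, 2.12], [-1.47, 1.34], [0.16, 2.42], [-1.27, 4.41], [0.06, 2.06], [-2.6, 2.6]. Speed limits (rad/s): [2.22, 2.22, 2.79, 2.79, 3.14, 3.14, 3.14].

## Interface

Orientations are given as a rotation vector (axis times angle).
In Python, from bench import env gives the robot as it stands.
- The arm moves only by the shell command python3 -m pendant 'ROWS' [OPENING] [FORCE]. ROWS is JSON, a list that holds one entry, the list of rows, each a list of 6 numbers: the shift along the tool's x, y, z in cm, then the turn, a rotation vector about the tool's x, y, z in degrees. A call has 1 to 5 rows; each row shifts and turns the commanded pose from where the row before left it, along the tool's axes as they then stand; what a row does not reach is not made up. A row lasts 1/12 s, in which the tool goes at most 41.7 mm and 7.16 degrees, less where a joint would pass 70% of its speed; a pose out of reach is approached as far as the arm can. A call is refused whole if a number of a shift passes 4.17 or a number of a turn 7.16, either way. A call with a gripper value outside its range is refused whole. OPENING is the closure in counts, from 0 (fully open) to 255 (shut), set as the call begins (- or left out, the last holds). The fingers move at their own pace and stop on an object; FORCE is the grip in N (left out, the last holds). Time passes only in rows, so rows that do not move let the fingers close. It gives the time, the measured TCP pose, the force and the opening at its end, in the units of the state.
- env.get_obs(): the state, without advancing time (a new reading comes with each control period).
- env.snapshot(name): name is "side" or "top"; returns the picture (480x640x3 uint8, red, green, blue); there is no depth.
- env.calibration(name): a dict with "camera_matrix" (3x3 intrinsics, pixels), "camera_from_world" (4x4, takes a point from world to camera coordinates). Camera axes: x right, y up, looking along -z (the intrinsics and any distortion apply to the point x, -y, -z); pixel columns grow to the right and rows downward; lengths in m; the calibration is good to about 2 mm. A picture is of the moment at which its call begins. calibration takes no time and is no camera call.
- env.close_job(): hands the job in, once; it reports no verdict.
Trained networks look in the newest picture that a camera, given by its name, has taken for a name from the list of things; names that differ only in an ending like _2 or _b are one class to them, and where a whole thing is asked for, a point or a joint stands for the part that bears it (a point fixed in the world has none). Each returns a list of dicts, best first, with "conf" (0 to 1); they miss things now and then, are a little off and sometimes report something else, mostly with a low value. They report only what shows in the picture. A call takes as long as a camera call. They do not tell look-alikes from the thing itself.
- env.trace(label, camera): "mask" (480x640 bool, what is visible of it) and "rect" ([left, top, right, bottom] in pixels, round what is visible of it).
- env.mark_of(label, camera): "centre" ([column, row] in pixels: a listed point, or the origin of a listed thing).
The state is a dict: "clock": time; "joint_pos": joint angles; "qd": joint speeds; "joint_torque": joint torques, N m; "ee_pos": TCP position; "tool_rot": TCP orientation; "contact_force": force on the tool from outside, world axes, zero at the start; "moment": the same for the moment, N m; "width": finger opening in m.
Only numpy, scipy, OpenCV 4.12 (cv2) and the standard library are available. Lean on these libraries where they do the work, as an engineer would, in place of code of your own. Each camera call takes 0.05 s, during which the arm holds its last target. There are 200 camera calls.

## Task

The nut driver was left standing in the fuse carrier of the blower on the bench: take it out, stand it upright in the steel holder cup and let go of it. Then pinch the carrier's two side catches together so that they unlatch, draw the carrier straight up out of its dock, and finish while still holding it by the pinched catches, level, still and about 10 cm clear above the dock. Leave the pliers, the bearing and the parts bin where they are.

Things in the scene. Friction and masses are not known exactly. Their poses are not given: they have to be found in the camera images.
- dock: Black control dock with a round blower behind it, one rigid unit fixed to the bench. Foot 124 (x) x 100 (y) mm; a frame 112 (x) x 68 (y) mm around a pocket open at the top; pocket floor 30 mm, frame rim 76 mm above the bench. Origin: on the bench under the pocket's centre; z up, own +x towards the blower (170 mm across, centre 172 mm along +x, 111 mm high).
- carrier: Grey plastic fuse carrier, 90 (x) x 50 (y) x 45 mm high, 0.2 to 0.35 kg, two white fuses with brass caps on top, seated in the dock's pocket with 1 mm clearance, axes parallel to the dock's. Origin: centre of its underside, 30 mm above the bench when seated; z up. A screw well, 10 mm wide and 25 mm deep, opens at the middle of its top. Two upright sprung catches stand at its middle, at +y and -y.
- catches_mid (a point): Midway between the catches' finger paddles, 74 mm above the carrier's underside: pinch here, closing along the carrier's y. Paddles: 24 mm wide (x), from 50 to 90 mm above the underside (4 to 44 mm above the dock's rim), outer faces 56 mm apart when free, 42 mm fully pinched. Free, a tooth on each is locked 4 mm under the dock's frame and the carrier cannot be lifted.
- catch_left (a joint): How far the catch at the carrier's +y side is pressed inwards, in m: 0 free (latched), 0.007 at its stop; over 0.005 it is surely unlatched. Its spring pushes outward with 3 N at 0 and 7 N at 0.007: a grip of 20 to 30 N holds it firmly against the stop.
- catch_right (a joint): The same for the catch at the carrier's -y side.
- driver: Nut driver, 150 mm long, 0.05-0.1 kg: straight steel shaft of 8 mm diameter and 70 mm length, then a light grey round handle of 26 mm diameter, cylindrical from 78 to 138 mm above the tip. Origin: the tip of the shaft; own z runs from the tip up to the handle's end. At the start it stands loosely in the carrier's screw well, tip 50 mm above the bench, handle up, leaning at most about 0.1 rad.
- toolcup: Round steel holder cup, fixed to the bench: 50 mm outer and 42 mm inner diameter, 85 mm high, inner floor 5 mm above the bench, foot flange 72 mm across. Origin: centre of its underside; z up.
- pliers: Bystander: pliers with red and yellow handles lying on the bench, about 160 mm long, 16 mm high. Origin: at the pivot, on the underside.
- bearing: Bystander: steel bearing ring lying flat on the bench, 52 mm outer diameter, 16 mm high. Origin: centre of its underside.
- partsbin: Bystander: blue open parts bin, 130 by 100 mm, 60 mm high. Origin: centre of its underside.
Mind the look-alikes: they are no part of the job. Leave any blue look-alike of the driver alone.

How it is judged:
On the way, in this order (a step that is already met when the one before it is completed fails the run):
1. the nut driver stands in the holder cup, tip near the floor, released (horizontal distance between driver and toolcup below 0.022 m and height (world z) of driver below 0.02 m and angle between driver's own z axis and vertical below 0.5 rad and contact force between the fingers and driver below 0.05 N), for 0.3 s.
2. both catches are pinched in between the fingers while the carrier is still seated (value of joint each of catch_left, catch_right above 0.005 m and contact force between the fingers and catch_left above 1 N and contact force between the fingers and catch_right above 1 N and z of carrier in the frame of dock below 0.036 m), for 0.2 s.
At the end, for the whole second after the job is handed in: Carrier held by both catches (each in over 5 mm, over 1 N), over the dock (within 100 mm), underside 80 mm or more above its rim, tilt under 0.35 rad, under 30 mm/s, touching neither dock nor cup; driver in the cup, tip under 20 mm above the bench, tilt under 0.5 rad, released (all of step 1 and value of joint each of catch_left, catch_right above 0.005 m and contact force between the fingers and catch_left above 1 N and contact force between the fingers and catch_right above 1 N and height (world z) of carrier above 0.156 m and angle between carrier's own z axis and vertical below 0.35 rad and linear speed of carrier below 0.03 m/s and horizontal distance between carrier and dock below 0.1 m and contact force between carrier and dock below 0.05 N and contact force between carrier and toolcup below 0.05 N); the arm keeps its last pose, push and grip.
It fails at once if the pliers is moved by more than 40 mm (distance of pliers from where it was at the start of the episode above 0.04 m).
It fails at once if the bearing is moved by more than 40 mm (distance of bearing from where it was at the start of the episode above 0.04 m).
It fails at once if the parts bin is moved by more than 40 mm (distance of partsbin from where it was at the start of the episode above 0.04 m).
It also fails if it takes over 64 s, if anything falls off the work surface, if the arm or the gripper's body presses on something with over 40 N, if the wrist force passes 120 N, or if a joint passes its speed limit or range.

## Working session

There is one attempt and no reset: what is moved stays moved. The work goes in short steps, Python scripts to look and compute and a shell command to move; the robot and the scene stay as the last step left them, time stands still between calls to the robot, and variables do not carry over. Pictures are saved under pics/ and viewed, on a budget of 10 in all, crops included, one or two more only if the job needs it, and the job is handed in when it is done.

```bash
mkdir -p pics; ls; cat > h.py <<'E'
import numpy as np, cv2
from bench import env
def shot(cam,fn=None):
    im=env.snapshot(cam)
    if fn: cv2.imwrite('pics/'+fn,im[:,:,::-1])
    return im
def cal(cam):
    c=env.calibration(cam); return np.array(c["camera_matrix"]),np.array(c["camera_from_world"]),c
def proj(cam,p):
    K,T,_=cal(cam); q=T[:3,:3]@np.array(p)+T[:3,3]; q=q*[1,-1,-1]; u=K@q; return u[:2]/u[2]
def ray(cam,px):
    K,T,_=cal(cam); d=np.linalg.inv(K)@[px[0],px[1],1]; d=d*[1,-1,-1]
    R=T[:3,:3]; return -R.T@T[:3,3], R.T@d
def onz(cam,px,z):
    o,d=ray(cam,px); return o+d*(z-o[2])/d[2]
def tri(a,b):
    (o1,d1),(o2,d2)=ray('side',a),ray('top',b)
    A=np.stack([d1,-d2],1); t=np.linalg.lstsq(A,o2-o1,rcond=None)[0]
    p,q=o1+t[0]*d1,o2+t[1]*d2; return (p+q)/2,np.linalg.norm(p-q)
E
python3 - <<'E'
from h import *
a=shot('side','s1.png');b=shot('top','t1.png')
np.set_printoptions(precision=3,suppress=True)
for c in('side','top'):
    k=cal(c)[2]; print(c,k)
    for l in('dock','carrier','catches_mid','driver','toolcup','pliers','bearing','partsbin'):
        print(l,[(np.round(m['centre']),round(m['conf'],2)) for m in env.mark_of(l,c)],[(np.round(m['rect']),round(m['conf'],2)) for m in env.trace(l,c)])
print(env.get_obs())
E
```

```text
pics
side {'camera_matrix': array([[446.183,   0.   , 321.28 ],
       [  0.   , 446.183, 247.039],
       [  0.   ,   0.   ,   1.   ]]), 'camera_from_world': array([[-0.714, -0.7  ,  0.003,  0.341],
       [ 0.454, -0.46 ,  0.763, -0.269],
       [-0.532,  0.546,  0.647, -0.775],
       [ 0.   ,  0.   ,  0.   ,  1.   ]])}
dock [(array([367., 230.]), 0.71), (array([137., 349.]), 0.42)] [(array([284., 163., 396., 253.]), 0.56)]
carrier [(array([366., 222.]), 0.68)] [(array([353., 189., 389., 220.]), 0.55)]
catches_mid [(array([371., 198.]), 0.65)] [(array([352., 188., 392., 218.]), 0.61)]
driver [(array([394., 258.]), 0.95), (array([419., 235.]), 0.9), (array([390., 209.]), 0.72), (array([367., 221.]), 0.63)] [(array([390., 210., 405., 264.]), 0.84), (array([416., 188., 433., 236.]), 0.81), (array([367., 165., 378., 202.]), 0.74), (array([388., 162., 401., 204.]), 0.61)]
toolcup [(array([224., 308.]), 0.58)] [(array([204., 273., 237., 327.]), 0.88)]
pliers [(array([137., 348.]), 0.58)] [(array([104., 303., 151., 369.]), 0.9)]
bearing [(array([333., 274.]), 0.69)] [(array([324., 263., 
[... 1069 characters left out ...]
]
pliers [(array([179., 194.]), 0.58)] [(array([176., 151., 199., 210.]), 0.82)]
bearing [(array([331., 240.]), 0.5)] [(array([324., 230., 343., 247.]), 0.69)]
partsbin [(array([493., 220.]), 0.73)] [(array([471., 187., 523., 248.]), 0.74)]
{'clock': 1.7, 'joint_pos': array([ 1.081,  0.332, -0.065,  1.46 ,  0.022,  1.35 , -0.089]), 'qd': array([-0.001, -0.002,  0.001,  0.   , -0.001, -0.   , -0.001]), 'joint_torque': array([ -0.001, -62.522,   0.049, -39.183,   0.016,   0.002,  -0.   ]), 'ee_pos': array([ 0.281, -0.558,  0.231]), 'tool_rot': array([3.056, 0.727, 0.   ]), 'contact_force': array([ 0.369, -0.084,  0.467]), 'moment': array([-0.015,  0.006, -0.04 ]), 'width': 0.08526374547621719}
```

```bash
python3 - <<'E'
from h import *
a=cv2.imread('pics/s1.png');b=cv2.imread('pics/t1.png')
cv2.imwrite('pics/c1.png',np.hstack([cv2.resize(a[150:300,270:470],(400,300),interpolation=cv2.INTER_CUBIC),cv2.resize(b[120:285,350:570],(400,300),interpolation=cv2.INTER_CUBIC)]))
cv2.imwrite('pics/c1.png',np.vstack([cv2.imread('pics/c1.png'),np.hstack([cv2.resize(a,(400,300)),cv2.resize(b,(400,300))])]))
E
```

```text
(no output)
```

View pics/c1.png

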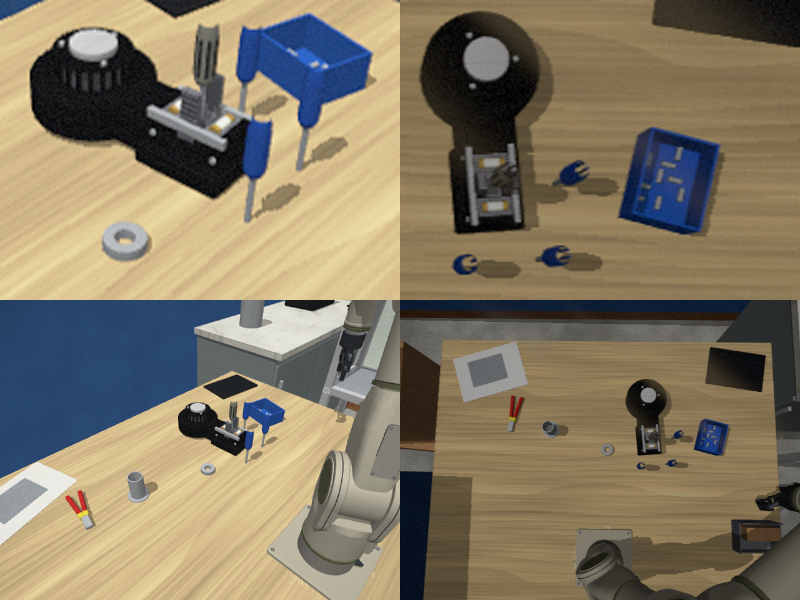

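```bash
python3 - <<'E'
from h import *
np.set_printoptions(precision=4,suppress=True)
print('dock',onz('side',(367,230),0),onz('top',(397,222),0))
a=env.snapshot('side');b=env.snapshot('top')
D={}
for c in('side','top'):
    for l in('dock','carrier','catches_mid','driver','toolcup'):
        for m in env.mark_of(l,c)[:1 if l!='driver' else 4]:
            print(c,l,np.array(m['centre']),m['conf'],onz(c,m['centre'],{'dock':0,'carrier':.03,'catches_mid':.104,'driver':0,'toolcup':0}[l]), onz(c,m['centre'],.05) if l=='driver' else '')
    # cup rim
    m=env.trace('toolcup',c)[0]; M=m['mask']; print('cupmask',m['rect'],onz(c,[(m['rect'][0]+m['rect'][2])/2,(m['rect'][1]+m['rect'][3])/2],.0425))
    for m in env.trace('driver',c):
        ys,xs=np.where(m['mask']); col=(a if c=='side' else b)[m['mask']].mean(0)
        cc=np.array([xs.mean(),ys.mean()]); 
        w,v=np.linalg.eigh(np.cov(xs,ys)); print(m['rect'],round(m['conf'],2),len(xs),'rgb',col,cc,v[:,1],np.sqrt(w), onz(c,cc,.158))
# blower cap: bright ellipse in top
g=b[110:190,340:460].astype(int); k=(g.min(2)>120)&(np.ptp(g,axis=2)<25)
n,L,s,C=cv2.connectedComponentsWithStats(k.astype(np.uint8)); i=1+s[1:,4].argmax(); print('cap',s[i],C[i]+[340,110],onz('top',C[i]+[340,110],.135))
# grey edge bars of dock frame/paddles in top: dock mask hull
M=env.trace('dock','top')[0]['mask']; print(cv2.minAreaRect(np.argwhere(M[200:])[:,::-1].astype(np.float32)+[0,200]) if 0 else '')
cv2.imwrite('pics/c2.png',np.hstack([cv2.resize(a[155:235,330:410],(400,400),interpolation=cv2.INTER_CUBIC),cv2.resize(b[180:260,365:445],(400,400),interpolation=cv2.INTER_CUBIC)])[:,:,::-1])
E
```

```text
dock [ 0.4978 -0.1874  0.    ] [ 0.5015 -0.1904  0.    ]
side dock [367.4 229. ] 0.71 [ 0.4997 -0.1914  0.    ] 
side carrier [368.8 221.1] 0.87 [ 0.4947 -0.1876  0.03  ] 
side catches_mid [374.3 197.3] 0.62 [ 0.4869 -0.1905  0.104 ] 
side driver [394.4 259.3] 0.97 [ 0.3792 -0.1467  0.    ] [ 0.349  -0.0981  0.05  ]
side driver [418.8 234.3] 0.79 [ 0.3931 -0.2661  0.    ] [ 0.3619 -0.2091  0.05  ]
side driver [391.  210.8] 0.69 [ 0.5057 -0.2977  0.    ] [ 0.4666 -0.2385  0.05  ]
side toolcup [221.2 310.4] 0.77 [0.5396 0.2363 0.    ] 
cupmask [204.6, 269.6, 239.3, 327.5] [0.5292 0.2346 0.0425]
[388.7, 163.7, 400.4, 204.7] 0.86 312 rgb [ 47.9167  74.1506 129.8526] [393.6378 179.5897] [-0.1199  0.9928] [2.8311 9.7309] [ 0.4535 -0.2131  0.158 ]
[418.1, 186.7, 434.6, 233.7] 0.73 401 rgb [ 60.2394  82.4364 129.2968] [424.7232 204.5561] [-0.1875  0.9823] [ 3.0174 12.404 ] [ 0.3447 -0.1795  0.158 ]
[366.9, 161.0, 378.6, 201.2] 0.7 314 rgb [86.1465 84.9331 78.3025] [372.879  178.0764] [-0.1007  0.9949] [2.9398 8.9422] [ 0.4918 -0.1845  0.158 ]
[392.4, 209.8, 405.2, 261.7] 0.59 445 rgb [ 66.3169  86.4135 130.7685] [397.6022 229.8809] [-0.1467  0.9892] [ 3.1575 13.3631] [ 0.3328 -0.068   0.158 ]
top dock [398.4 224.6] 0.82 [ 0.4943 -0.1942  0.    ] 
top carrier [396.5 225.3] 0.57 [ 0.4886 -0.184   0.03  ] 
top catches_mid [404.8 219.9] 0.56 [ 0.4932 -0.1926  0.104 ] 
top driver [431.5 219.6] 0.65 [ 0.5092 -0.2849  0.    ] [ 0.5022 -0.2726  0.05  ]
top driver [424.2 261.4] 0.62 [ 0.3945 -0.2636  0.    ] [ 0.3923 -0.2522  0.05  ]
top driver [377.6 267.5] 0.6 [ 0.3764 -0.1372  0.    ] [ 0.375  -0.1311  0.05  ]
top driver [399.8 221.4] 0.45 [ 0.5032 -0.198   0.    ] [ 0.4965 -0.1894  0.05  ]
top toolcup [239.1 205.9] 0.87 [0.5412 0.2443 0.    ] Traceback (most recent call last):
  File "<stdin>", line 11, in <module>
IndexError: list index out of range
```

```bash
python3 - <<'E'
from h import *
np.set_printoptions(precision=4,suppress=True)
a=env.snapshot('side');b=env.snapshot('top')
cv2.imwrite('pics/c2.png',np.hstack([cv2.resize(a[155:235,330:410],(400,400),interpolation=cv2.INTER_CUBIC),cv2.resize(b[180:260,365:445],(400,400),interpolation=cv2.INTER_CUBIC)])[:,:,::-1])
for m in env.trace('driver','top'):
        ys,xs=np.where(m['mask']); cc=np.array([xs.mean(),ys.mean()]); print(m['rect'],round(m['conf'],2),len(xs),b[m['mask']].mean(0),cc,onz('top',cc,.158))
for m in env.trace('toolcup','top')[:1]: 
    r=m['rect'];print(r,onz('top',[(r[0]+r[2])/2,(r[1]+r[3])/2],.05))
g=b[110:190,340:460].astype(int); k=(g.min(2)>100)&(np.ptp(g,axis=2)<30)
n,L,s,C=cv2.connectedComponentsWithStats(k.astype(np.uint8)); i=1+s[1:,4].argmax(); p=onz('top',C[i]+[340,110],.13); print('cap',s[i],C[i]+[340,110],p)
d=p[:2]-[.497,-.191]; print(np.degrees(np.arctan2(d[1],d[0])),np.hypot(*d))
E
```

```text
[400.6, 211.5, 418.1, 222.1] 0.69 106 [49.8302 46.1887 39.2642] [406.5943 217.4906] [ 0.4916 -0.187   0.158 ]
[440.3, 209.9, 450.3, 221.7] 0.69 100 [22.2 34.5 65.2] [443.84 215.53] [ 0.4973 -0.2756  0.158 ]
[426.6, 252.7, 438.2, 265.0] 0.58 112 [32.4732 41.5357 66.1518] [433.3839 260.8482] [ 0.3892 -0.2493  0.158 ]
[379.3, 263.0, 391.8, 272.7] 0.54 90 [43.9889 49.9444 68.2556] [385.0444 265.7556] [ 0.3762 -0.1354  0.158 ]
[225.8, 192.1, 254.6, 221.2] [0.531  0.2315 0.05  ]
cap [ 45  30  25  24 460] [397.0717 151.7043] [ 0.6602 -0.1699  0.13  ]
7.38106114516797 0.16460553621399485
```

View pics/c2.png

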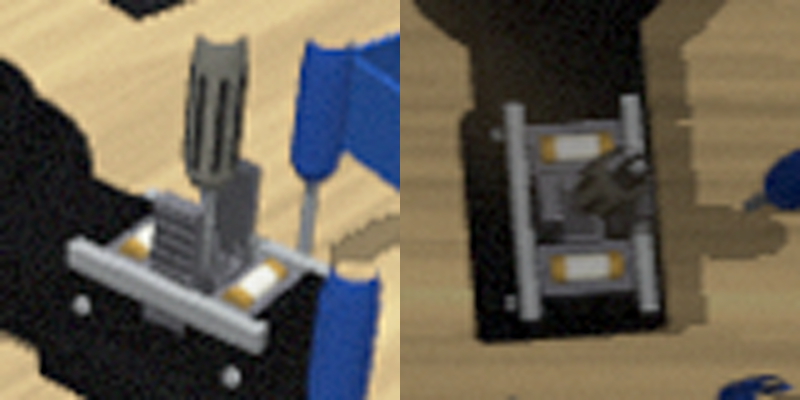

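```bash
python3 - <<'E'
from h import *
np.set_printoptions(precision=4,suppress=True)
S=lambda x,y:(330+x/5-.4,155+y/5-.4)
T=lambda x,y:(365+(x-400)/5-.4,180+y/5-.4)
P=[onz('top',T(*q),.078) for q in((514,105),(528,318),(630,97),(650,308))]
print(np.array(P),np.mean(P,0)); 
for i in(0,2):
    d=P[i]-P[i+1];print(np.degrees(np.arctan2(d[1],d[0])),np.linalg.norm(d))
Q=[onz('side',S(*q),.078) for q in((72,245),(262,340))]; d=Q[0]-Q[1];print('side left rail',Q,np.degrees(np.arctan2(d[1],d[0])),np.linalg.norm(d),'vs top',P[0],P[1])
t,e=tri(S(220,44),T(636,166));bm,e2=tri(S(205,180),T(588,203)); print('handle top',t,e,'bot',bm,e2)
a=t-bm;print(a/np.linalg.norm(a),np.linalg.norm(a))
for z in(.13,.16,.188): print(z,onz('side',S(205+15*(z-.128)/.06,180-136*(z-.128)/.06),z))
o=env.get_obs();print(o['clock'],o['ee_pos'],o['tool_rot'])
E
```

```text
[[ 0.5464 -0.153   0.078 ]
 [ 0.4364 -0.1598  0.078 ]
 [ 0.5512 -0.2127  0.078 ]
 [ 0.4423 -0.222   0.078 ]] [ 0.4941 -0.1869  0.078 ]
3.5391313608830743 0.11019745197780677
4.866131546472197 0.10937474842869822
side left rail [array([ 0.5454, -0.1482,  0.078 ]), array([ 0.4307, -0.1531,  0.078 ])] 2.461092011377099 0.11483144245444164 vs top [ 0.5464 -0.153   0.078 ] [ 0.4364 -0.1598  0.078 ]
handle top [ 0.4986 -0.1925  0.1905] 0.0014836993247272338 bot [ 0.4907 -0.1813  0.1254] 0.003304167359649004
[ 0.1176 -0.1681  0.9787] 0.06654736724385582
0.13 [ 0.4901 -0.1778  0.13  ]
0.16 [ 0.4965 -0.1875  0.16  ]
0.188 [ 0.5019 -0.1957  0.188 ]
2.65 [ 0.2813 -0.5582  0.2313] [3.0563 0.7266 0.0001]
```

```bash
python3 -m pendant '[[[3,-2,0,0,0,4.5],[3,-1.8,0,0,0,4.5],[3,-1.6,0,0,0,4.5],[3,-1.4,0,0,0,4.5],[3,-1.2,0,0,0,4.3]]]' 0 20; python3 -m pendant '[[[3,-1.2,0,0,0,0],[3,-1.2,0,0,0,0],[3,-1.2,0,0,0,0],[3,-1.2,0,0,0,0],[0,0,0,0,0,0]]]'
cat >> h.py <<'E'
from scipy.spatial.transform import Rotation as Ro
def go(p,yaw=4.5):
    o=env.get_obs();R=Ro.from_rotvec(o['tool_rot']);c,s=np.cos(np.radians(yaw)),np.sin(np.radians(yaw))
    G=Ro.from_matrix(np.array([[c,s,0],[s,-c,0],[0,0,-1]]))
    np.set_printoptions(precision=3,suppress=True)
    print('t',o['clock'],'tcp',o['ee_pos'],'w',o['width'],'F',o['contact_force'],'| need cm',R.inv().apply(np.array(p)-o['ee_pos'])*100,'deg',np.degrees((R.inv()*G).as_rotvec()))
E
python3 -c "
from h import *
go((.496,-.188,.24))"
```

```text
clock: 3.07
ee_pos: [0.3984, -0.4358, 0.2319]
tool_rot: [3.139, 0.116, 0.001]
contact_force: [1.0, -0.3, -0.2]
width: 0.0852
clock: 3.48
ee_pos: [0.5195, -0.3744, 0.2308]
tool_rot: [-3.136, -0.135, -0.004]
contact_force: [0.3, 1.3, 0.5]
width: 0.0857
t 3.4833 tcp [ 0.519 -0.374  0.231] w 0.0856545407036139 F [0.327 1.278 0.464] | need cm [ -0.732 -18.773  -0.868] deg [-0.171 -0.154  0.435]
```

```bash
python3 -m pendant '[[[-0.2,-3.9,-0.4,0,0,0],[-0.2,-3.9,-0.4,0,0,0],[-0.2,-3.9,0,0,0,0],[-0.1,-3.9,0,0,0,0],[0,-3.1,0,0,0,0.4]]]'; python3 -m pendant '[[[0,0,0,0,0,0],[0,0,0,0,0,0]]]'
python3 -c "
from h import *
go((.496,-.188,.146)); b=shot('top');a=shot('side')
for c in('side','top'):
  for m in env.trace('driver',c): print(c,np.array(m['rect']),m['conf'])
cv2.imwrite('pics/c3.png',np.hstack([cv2.resize(a[130:230,320:420],(400,400),interpolation=cv2.INTER_CUBIC),cv2.resize(b[170:270,355:455],(400,400),interpolation=cv2.INTER_CUBIC)])[:,:,::-1])
"
```

```text
clock: 3.9
ee_pos: [0.4916, -0.1915, 0.2396]
tool_rot: [3.139, 0.114, 0.001]
contact_force: [0.1, -0.1, 0.3]
width: 0.0853
clock: 4.07
ee_pos: [0.4922, -0.1927, 0.2399]
tool_rot: [3.139, 0.116, 0.001]
contact_force: [-0.8, -1.9, 0.4]
width: 0.0853
t 4.0667 tcp [ 0.492 -0.193  0.24 ] w 0.08533232274097731 F [-0.765 -1.871  0.412] | need cm [ 0.4   -0.445  9.389] deg [ 0.04  -0.05  -0.262]
side [363.8 160.7 377.3 201.1] 0.88
side [387.8 162.5 401.9 203.6] 0.86
side [419.3 186.1 435.1 233.1] 0.77
side [391.9 209.2 407.6 261.6] 0.58
top [399.9 212.9 418.3 222.2] 0.52
top [377.7 260.  387.8 273.3] 0.46
```

View pics/c3.png

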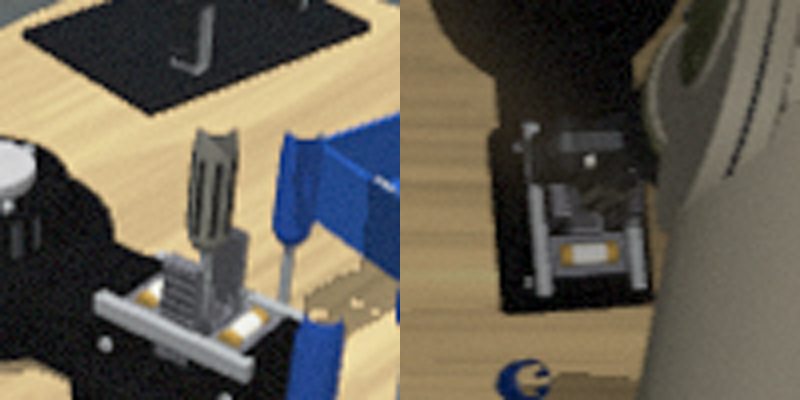

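```bash
python3 -m pendant '[[[0.2,-0.45,1.5,0,0,0],[0,0,2,0,0,0],[0,0,2,0,0,0],[0,0,2,0,0,0],[0,0,1.8,0,0,0]]]'; python3 -m pendant '[[[0,0,0,0,0,0],[0,0,0,0,0,0],[0,0,0,0,0,0],[0,0,0,0,0,0],[0,0,0,0,0,0]]]' 255 30; python3 -m pendant '[[[0,0,0,0,0,0],[0,0,0,0,0,0],[0,0,0,0,0,0]]]'
python3 -c "
from h import *
go((.494,-.188,.24)); a=shot('side','s4.png')
cv2.imwrite('pics/c4.png',cv2.resize(a[130:230,320:420],(500,500),interpolation=cv2.INTER_CUBIC)[:,:,::-1])
"
```

```text
clock: 4.68
ee_pos: [0.4933, -0.1909, 0.1449]
tool_rot: [-3.14, -0.108, 0.001]
contact_force: [0.5, -0.8, 0.2]
width: 0.0853
clock: 5.1
ee_pos: [0.4943, -0.1901, 0.1475]
tool_rot: [3.139, 0.11, 0.003]
contact_force: [-1.2, 1.6, 6.8]
width: 0.0254
clock: 5.35
ee_pos: [0.4945, -0.1896, 0.1476]
tool_rot: [3.139, 0.111, 0.003]
contact_force: [-1.1, 1.6, 6.0]
width: 0.0249
t 5.35 tcp [ 0.494 -0.19   0.148] w 0.02491518547180552 F [-1.15   1.557  5.993] | need cm [-0.019 -0.157 -9.24 ] deg [ 0.031 -0.116 -0.436]
```

View pics/c4.png

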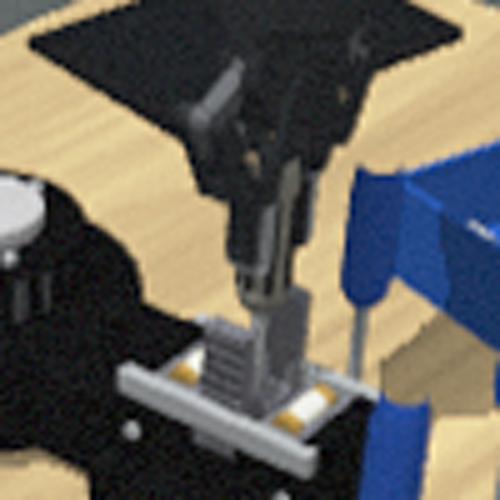

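```bash
python3 -m pendant '[[[0,0,-1.2,0,0,0],[0,0,-2,0,0,0],[0,0,-2.5,0,0,0],[0,0,-2.5,0,0,0],[0,0,-2,0,0,0]]]'; python3 -m pendant '[[[0.3,-3,0,0,0,0],[0.6,-4,0,0,0,0],[0.8,-4,0,0,0,0],[0.9,-4,0,0,0,0],[0.9,-4,0,0,0,0]]]' ;python3 -m pendant '[[[0.9,-4,0,0,0,0],[0.9,-4,0,0,0,0],[0.9,-4,0,0,0,0],[0.8,-4,0,0,0,0],[0.7,-3.5,0,0,0,0]]]';python3 -m pendant '[[[0.3,-2,0,0,0,0],[0,0,0,0,0,0],[0,0,0,0,0,0],[0,0,0,0,0,0]]]'
python3 -c "
from h import *
go((.537,.236,.24)); a=shot('side','s5.png');b=shot('top','t5.png')
for c in('side','top'):
  for l in('toolcup','driver'):
    print(c,l,[(np.array(m['rect']),m['conf']) for m in env.trace(l,c)],[(np.array(m['centre']),m['conf']) for m in env.mark_of(l,c)])
o=env.get_obs()['ee_pos'];x,y=map(int,proj('side',o));X,Y=map(int,proj('top',o));print(x,y,X,Y)
x,y=230,270;X,Y=245,205
f=lambda i,x,y:cv2.resize(i[y-60:y+60,x-50:x+50],(400,480),interpolation=cv2.INTER_CUBIC)
cv2.imwrite('pics/c5.png',np.hstack([f(a,x,y),f(b,X,Y)])[:,:,::-1])
"
```

```text
clock: 5.82
ee_pos: [0.4938, -0.19, 0.2511]
tool_rot: [3.139, 0.111, 0.002]
contact_force: [0.8, -0.8, -1.5]
width: 0.0253
clock: 6.23
ee_pos: [0.515, 0.0038, 0.2495]
tool_rot: [3.139, 0.11, 0.002]
contact_force: [1.4, 0.0, -0.3]
width: 0.0255
clock: 6.65
ee_pos: [0.5432, 0.2022, 0.2493]
tool_rot: [-3.14, -0.112, -0.002]
contact_force: [0.1, -0.5, 0.2]
width: 0.0255
clock: 6.98
ee_pos: [0.5452, 0.2188, 0.2487]
tool_rot: [3.139, 0.109, 0.0]
contact_force: [0.1, -0.8, -0.5]
width: 0.0254
t 6.9833 tcp [0.545 0.219 0.249] w 0.02542055016238635 F [ 0.136 -0.756 -0.485] | need cm [-0.696 -1.777  0.864] deg [ 0.054 -0.012 -0.512]
side toolcup [] [(array([222.5, 308.5]), 0.74)]
side driver [(array([387.8, 164.8, 402.9, 206.6]), 0.84), (array([198.6, 185.3, 217.6, 252.9]), 0.83), (array([393.4, 211.6, 404.6, 264.4]), 0.78), (array([323.1, 261.5, 344.5, 284.6]), 0.68), (array([285.6, 165. , 393.8, 249.2]), 0.63), (array([422.1, 188.3, 437. , 231.5]), 0.58)] [(array([393., 262.]), 0.84), (array([421.7, 233. ]), 0.82), (array([390. , 209.3]), 0.74), (array([214.6, 254.3]), 0.57)]
top toolcup [] []
top driver [(array([438.4, 208.3, 450.2, 220.2]), 0.67), (array([376.5, 258.2, 386.7, 270.3]), 0.5)] [(array([425.3, 259.6]), 0.7), (array([436.3, 217.5]), 0.6), (array([380.7, 268.3]), 0.46)]
207 208 228 185
```

View pics/c5.png

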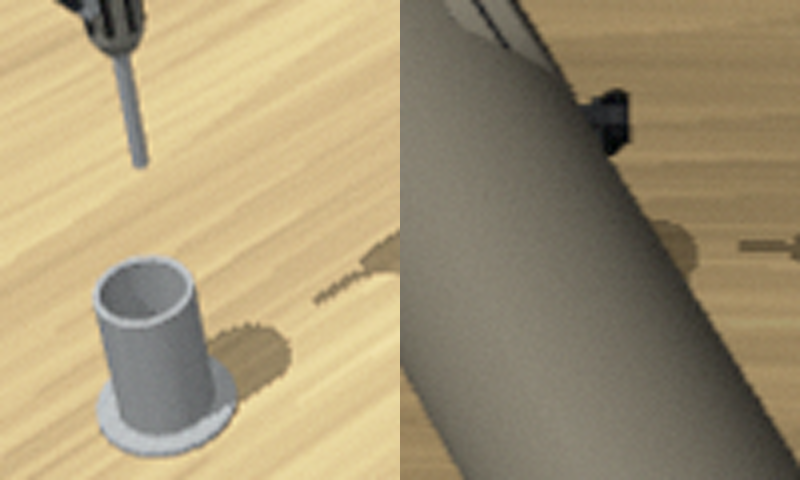

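```bash
python3 -c "
from h import *
np.set_printoptions(precision=4,suppress=True)
S=lambda x,y:(180+x/4-.4,210+y/4-.4)
print('rim',onz('side',S(145,292),.085),'flange',onz('side',S(167,405),.003),'tip',onz('side',S(141,163),.151),'shaft top',onz('side',S(121,55),.221))
print('vertical below tcp', [ (proj('side',(.545,.219,z))-[180,210])*4 for z in(.151,.221)])
b=cv2.imread('pics/t1.png');cv2.imwrite('pics/c6.png',cv2.resize(b[180:235,210:270],(660,605))[:600])
"
```

```text
rim [0.5358 0.2372 0.085 ] flange [0.5358 0.2381 0.003 ] tip [0.547  0.2196 0.151 ] shaft top [0.5398 0.2227 0.221 ]
vertical below tcp [array([142.8568, 162.7545]), array([119.5128,  44.9051])]
```

View pics/c6.png

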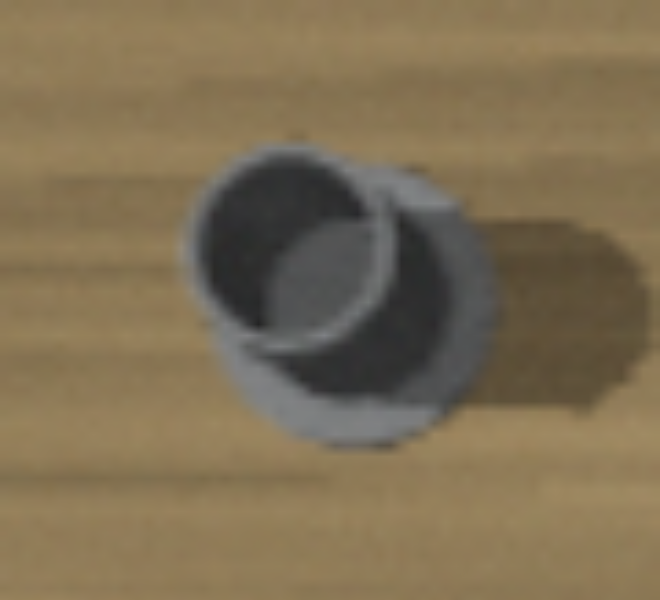

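```bash
python3 -c "
from h import *
print(onz('top',(235.8,202),.085),onz('top',(242,207.4),.003)); go((.536,.237,.249))
"
```

```text
[0.53714096 0.23632995 0.085     ] [0.53665747 0.2355777  0.003     ]
t 7.4833 tcp [0.545 0.22  0.248] w 0.025406198535014916 F [ 0.811  0.661 -1.034] | need cm [-0.769 -1.793 -0.064] deg [ 0.007 -0.007 -0.472]
```

```bash
python3 -m pendant '[[[-0.4,-0.8,0,0,0,0],[-0.4,-0.9,0,0,0,0],[0,0,0,0,0,0],[0,0,1,0,0,0],[0,0,2,0,0,0]]]';python3 -m pendant '[[[0,0,1.5,0,0,0],[0,0,0.5,0,0,0],[0,0,0,0,0,0]]]'
python3 -c "
from h import *
go((.535,.2365,.106)); a=shot('side','s7.png')
cv2.imwrite('pics/c7.png',cv2.resize(a[200:330,170:270],(460,598),interpolation=cv2.INTER_CUBIC)[:,:,::-1])
"
```

```text
clock: 7.9
ee_pos: [0.5366, 0.2372, 0.2196]
tool_rot: [-3.138, -0.112, -0.006]
contact_force: [-0.1, -0.7, -1.5]
width: 0.0253
clock: 8.15
ee_pos: [0.5351, 0.2356, 0.1965]
tool_rot: [3.139, 0.111, -0.004]
contact_force: [-0.7, -0.1, -0.2]
width: 0.0254
t 8.15 tcp [0.535 0.236 0.197] w 0.025351910724370836 F [-0.68  -0.083 -0.241] | need cm [ 0.024 -0.096  9.051] deg [ 0.057  0.149 -0.458]
```

View pics/c7.png

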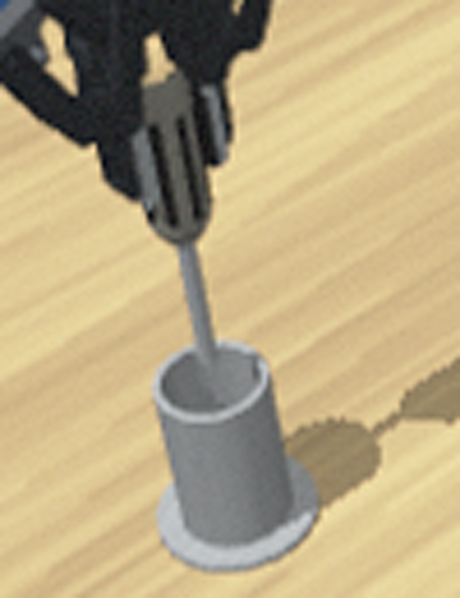

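```bash
python3 -m pendant '[[[0,0,1.5,0,0,0],[0,0,2,0,0,0],[0,0,2,0,0,0],[0,0,2,0,0,0],[0,0,1,0,0,0]]]';python3 -m pendant '[[[0,0,0.4,0,0,0],[0,0,0,0,0,0],[0,0,0,0,0,0]]]'
```

```text
clock: 8.62
ee_pos: [0.5355, 0.2359, 0.1121]
tool_rot: [3.139, 0.111, -0.001]
contact_force: [-0.6, -0.3, -0.8]
width: 0.0254
clock: 8.87
ee_pos: [0.5364, 0.2367, 0.1105]
tool_rot: [-3.139, -0.111, -0.002]
contact_force: [0.1, 1.0, 0.6]
width: 0.0253
```

```bash
python3 -m pendant '[[[0,0,0.25,0,0,0],[0,0,0.2,0,0,0],[0,0,0,0,0,0],[0,0,0,0,0,0]]]';python3 -m pendant '[[[0,0,0,0,0,0],[0,0,0,0,0,0],[0,0,0,0,0,0],[0,0,0,0,0,0],[0,0,0,0,0,0]]]' 0 ;python3 -m pendant '[[[0,0,0,0,0,0],[0,0,-1,0,0,0],[0,0,-2,0,0,0],[0,0,-2.5,0,0,0],[0,0,-3,0,0,0]]]';python3 -m pendant '[[[0,0,-3,0,0,0],[0,0,-2,0,0,0],[0,0,-1,0,0,0],[0,0,0,0,0,0]]]'
python3 -c "
from h import *
a=shot('side','s8.png')
for m in env.mark_of('driver','side'): print(m,onz('side',m['centre'],.005))
for m in env.mark_of('dock','side')[:1]+env.mark_of('carrier','side')[:1]+env.mark_of('catches_mid','side')[:1]: print(m)
go((.494,-.188,.24))
cv2.imwrite('pics/c8.png',np.hstack([cv2.resize(i,(400,480),interpolation=cv2.INTER_CUBIC) for i in (a[210:330,170:270],a[150:246,325:405])])[:,:,::-1])
"
```

```text
clock: 9.2
ee_pos: [0.5358, 0.2363, 0.105]
tool_rot: [3.14, 0.111, 0.001]
contact_force: [-0.3, 0.3, -0.7]
width: 0.0255
clock: 9.62
ee_pos: [0.5358, 0.2363, 0.1049]
tool_rot: [-3.14, -0.111, -0.0]
contact_force: [-0.5, 0.1, 0.2]
width: 0.0838
clock: 10.03
ee_pos: [0.535, 0.236, 0.1904]
tool_rot: [3.139, 0.111, -0.003]
contact_force: [0.8, 0.2, 0.1]
width: 0.0854
clock: 10.37
ee_pos: [0.5365, 0.2369, 0.2525]
tool_rot: [-3.138, -0.111, -0.006]
contact_force: [-0.8, -0.0, -0.2]
width: 0.0855
{'centre': [394.0, 260.1], 'conf': 0.72} [ 0.37512058 -0.13888415  0.005     ]
{'centre': [392.4, 210.3], 'conf': 0.72} [ 0.50053462 -0.29630236  0.005     ]
{'centre': [421.5, 233.3], 'conf': 0.66} [ 0.38743683 -0.26852995  0.005     ]
{'centre': [370.3, 228.1], 'conf': 0.64}
{'centre': [366.8, 222.3], 'conf': 0.62}
{'centre': [373.3, 197.7], 'conf': 0.82}
t 10.6167 tcp [0.535 0.236 0.248] w 0.08518681104264396 F [-0.172 -0.21  -0.03 ] | need cm [-7.092 41.989  0.861] deg [ 0.045  0.142 -0.453]
```

View pics/c8.png

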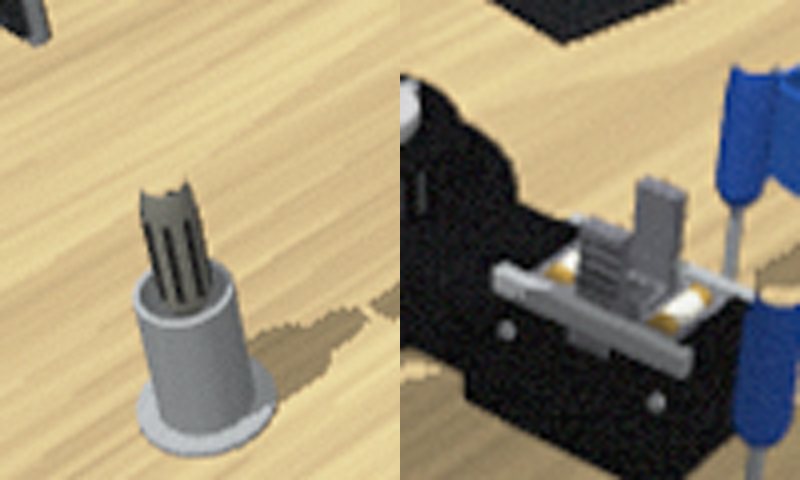

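```bash
python3 -c "
from h import *
b=shot('top','t9.png');S=lambda x,y:(325+(x-400)/5-.4,150+y/5-.4)
print('side paddles',onz('side',S(608,232),.12),onz('side',S(662,186),.12))
for i in range(2):
  for l,z in(('catches_mid',.104),('carrier',.03),('dock',0)): print(l,[(onz('top',m['centre'],z),m['conf']) for m in env.mark_of(l,'top')][:1]); 
  b=shot('top')
cv2.imwrite('pics/c9.png',cv2.resize(b[190:256,370:436],(594,594),interpolation=cv2.INTER_CUBIC)[:,:,::-1])
"
```

```text
side paddles [ 0.48970854 -0.16195928  0.12      ] [ 0.49675921 -0.21078334  0.12      ]
catches_mid [(array([ 0.48777552, -0.18308057,  0.104     ]), 0.61)]
carrier [(array([ 0.48890461, -0.18774115,  0.03      ]), 0.67)]
dock [(array([ 4.94585584e-01, -1.91432245e-01,  2.22044605e-16]), 0.72)]
catches_mid [(array([ 0.48630778, -0.18707007,  0.104     ]), 0.57)]
carrier [(array([ 0.49772151, -0.18191688,  0.03      ]), 0.58)]
dock [(array([ 0.50141156, -0.18462413,  0.        ]), 0.76)]
```

View pics/c9.png

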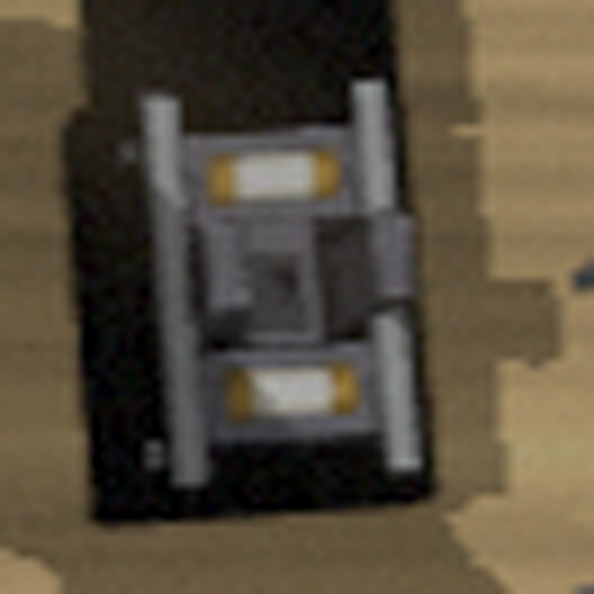

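```bash
python3 -c "
from h import *
T=lambda x,y:(370+x/9-.4,190+y/9-.4)
P=[onz('top',T(*q),.078) for q in((160,97),(192,487),(370,82),(405,470))];print(np.mean(P,0))
F=[onz('top',T(*q),.08) for q in((273,175),(294,390))];print('fuses',np.mean(F,0))
for a,b in((P[0],P[1]),(P[2],P[3]),(F[0],F[1])): d=a-b;print(np.degrees(np.arctan2(d[1],d[0])))
print('paddles',onz('top',T(225,262),.12),onz('top',T(393,258),.12))
go((.493,-.187,.24),4.5)
"
```

```text
[ 0.49369321 -0.18739212  0.078     ]
fuses [ 0.49366332 -0.1875544   0.08      ]
4.458279321122299
4.607024871619914
5.181758474696911
paddles [ 0.49365091 -0.16454707  0.12      ] [ 0.49528419 -0.21056512  0.12      ]
t 11.0667 tcp [0.536 0.236 0.25 ] w 0.08524831697432397 F [ 0.473 -0.492 -0.149] | need cm [-7.247 41.92   0.978] deg [ 0.004 -0.    -0.454]
```

```bash
python3 -m pendant '[[[-0.5,3,0,0,0,0],[-0.7,4,0,0,0,0],[-0.7,4,0,0,0,0],[-0.7,4,0,0,0,0],[-0.7,4,0,0,0,0]]]';python3 -m pendant '[[[-0.7,4,0,0,0,0],[-0.7,4,0,0,0,0],[-0.7,4,0,0,0,0],[-0.7,4,0,0,0,-0.2],[-0.7,4,0,0,0,-0.3]]]';python3 -m pendant '[[[-0.4,2.9,0,0,0,0],[0,0,0,0,0,0],[0,0,0,0,0,0],[0,0,0,0,0,0]]]'
python3 -c "
from h import *
go((.4938,-.1873,.085),4.6)"
```

```text
clock: 11.48
ee_pos: [0.5157, 0.0426, 0.25]
tool_rot: [3.139, 0.111, 0.001]
contact_force: [0.9, -0.5, -0.1]
width: 0.0849
clock: 11.9
ee_pos: [0.495, -0.1595, 0.2502]
tool_rot: [3.139, 0.125, 0.001]
contact_force: [0.8, -0.7, 0.3]
width: 0.0852
clock: 12.23
ee_pos: [0.4941, -0.1859, 0.2498]
tool_rot: [-3.139, -0.126, -0.0]
contact_force: [1.0, 0.5, 0.0]
width: 0.0853
t 12.2333 tcp [ 0.494 -0.186  0.25 ] w 0.08527336930495664 F [1.011 0.519 0.039] | need cm [-0.043  0.147 16.482] deg [-0.027 -0.013 -0.013]
```

```bash
python3 -m pendant '[[[0,0.12,1.5,0,0,0],[0,0,3,0,0,0],[0,0,3,0,0,0],[0,0,2.5,0,0,0],[0,0,0,0,0,0]]]';python3 -m pendant '[[[0,0,2,0,0,0],[0,0,2,0,0,0],[0,0,1.5,0,0,0],[0,0,1,0,0,0],[0,0,0,0,0,0]]]'
python3 -c "
from h import *
a=shot('side')
go((.4938,-.1873,.083),4.6)
cv2.imwrite('pics/c10.png',cv2.resize(a[130:230,320:420],(500,500),interpolation=cv2.INTER_CUBIC)[:,:,::-1])"
```

```text
clock: 12.65
ee_pos: [0.4917, -0.1853, 0.1452]
tool_rot: [-3.136, -0.129, 0.01]
contact_force: [0.4, -0.3, -0.4]
width: 0.0855
clock: 13.07
ee_pos: [0.4937, -0.187, 0.0842]
tool_rot: [-3.138, -0.127, 0.002]
contact_force: [0.6, -0.9, 0.1]
width: 0.0853
t 13.1167 tcp [ 0.494 -0.187  0.085] w 0.08535645881534269 F [-0.026  0.244 -0.271] | need cm [-0.046 -0.004  0.23 ] deg [-0.016  0.009  0.01 ]
```

View pics/c10.png

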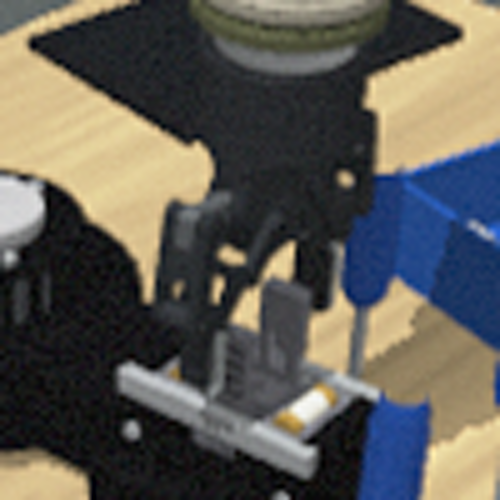

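The fingers straddle both paddles: the near finger is left of the +y paddle and the far one is beyond the -y paddle. Closing at 25 N.

```bash
python3 -m pendant '[[[0,0,0.2,0,0,0],[0,0,0,0,0,0],[0,0,0,0,0,0],[0,0,0,0,0,0],[0,0,0,0,0,0]]]' 255 28; python3 -m pendant '[[[0,0,0,0,0,0],[0,0,0,0,0,0],[0,0,0,0,0,0],[0,0,0,0,0,0],[0,0,0,0,0,0]]]';  python3 -m pendant '[[[0,0,0,0,0,0],[0,0,0,0,0,0],[0,0,0,0,0,0],[0,0,0,0,0,0],[0,0,0,0,0,0]]]'
```

```text
clock: 13.53
ee_pos: [0.495, -0.1876, 0.0846]
tool_rot: [3.139, 0.125, 0.003]
contact_force: [-2.9, 3.6, 11.1]
width: 0.0397
clock: 13.95
ee_pos: [0.4949, -0.1875, 0.0846]
tool_rot: [3.139, 0.125, 0.003]
contact_force: [-3.0, 4.0, 11.9]
width: 0.0394
clock: 14.37
ee_pos: [0.4949, -0.1875, 0.0846]
tool_rot: [3.139, 0.125, 0.003]
contact_force: [-3.5, 3.5, 10.9]
width: 0.0395
```

```bash
python3 -m pendant '[[[0,0,-0.3,0,0,0],[0,0,-0.5,0,0,0],[0,0,-0.5,0,0,0],[0,0,-0.5,0,0,0],[0,0,-0.5,0,0,0]]]'; python3 -m pendant '[[[0,0,-0.7,0,0,0],[0,0,-0.7,0,0,0],[0,0,-0.7,0,0,0],[0,0,-0.7,0,0,0],[0,0,-0.7,0,0,0]]]'
python3 -c "
from h import *
a=shot('side')
go((.494,-.1873,.235),4.6)
cv2.imwrite('pics/c11.png',cv2.resize(a[130:230,320:420],(500,500),interpolation=cv2.INTER_CUBIC)[:,:,::-1])"
```

```text
clock: 14.78
ee_pos: [0.4941, -0.1881, 0.1064]
tool_rot: [3.139, 0.125, 0.001]
contact_force: [3.2, 1.1, -4.2]
width: 0.0388
clock: 15.2
ee_pos: [0.4934, -0.1881, 0.1415]
tool_rot: [3.139, 0.124, -0.002]
contact_force: [-0.3, 0.1, -3.1]
width: 0.039
t 15.25 tcp [ 0.494 -0.188  0.143] w 0.03926008666861414 F [ 0.234 -0.257 -1.204] | need cm [ 0.003 -0.102 -9.21 ] deg [ 0.052 -0.044 -0.072]
```

View pics/c11.png

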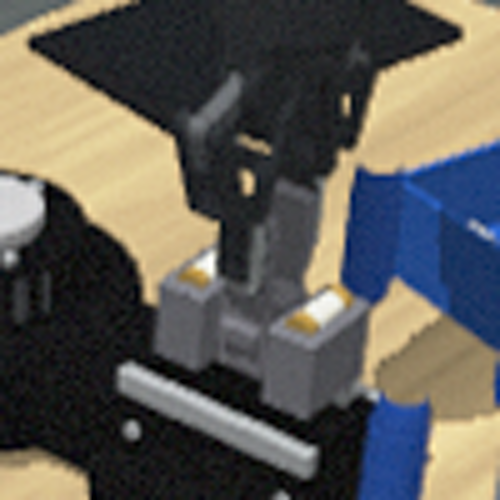

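The carrier is out, level and held by both catches. I'll raise it to the final height next.

```bash
python3 -m pendant '[[[0,0,-1,0,0,0],[0,0,-1.2,0,0,0],[0,0,-1.2,0,0,0],[0,0,-1.2,0,0,0],[0,0,-1.2,0,0,0]]]'; python3 -m pendant '[[[0,0,-1.2,0,0,0],[0,0,-1,0,0,0],[0,0,-0.7,0,0,0],[0,0,-0.4,0,0,0],[0,0,0,0,0,0]]]';python3 -m pendant '[[[0,0,0,0,0,0],[0,0,0,0,0,0],[0,0,0,0,0,0],[0,0,0,0,0,0],[0,0,0,0,0,0]]]'
python3 -c "
from h import *
a=shot('side')
go((.494,-.1873,.235),4.6)
print([(m['centre'],m['conf']) for m in env.mark_of('carrier','side')],proj('side',(.494,-.1873,.178)))
cv2.imwrite('pics/c12.png',cv2.resize(a[90:340,160:440],(700,600),interpolation=cv2.INTER_CUBIC)[:,:,::-1])"
```

```text
clock: 15.67
ee_pos: [0.4941, -0.188, 0.2004]
tool_rot: [3.139, 0.125, 0.001]
contact_force: [-0.4, 0.1, -2.9]
width: 0.0392
clock: 16.08
ee_pos: [0.4943, -0.1881, 0.2327]
tool_rot: [3.139, 0.125, 0.002]
contact_force: [0.2, 0.1, -2.9]
width: 0.0393
clock: 16.5
ee_pos: [0.4938, -0.188, 0.2315]
tool_rot: [-3.139, -0.125, 0.001]
contact_force: [-0.1, -0.5, -2.4]
width: 0.0393
t 16.55 tcp [ 0.494 -0.188  0.232] w 0.03901926374657655 F [ 0.05   0.249 -3.765] | need cm [ 0.016 -0.065 -0.341] deg [-0.006  0.016 -0.049]
[] [373.599 169.761]
```

View pics/c12.png

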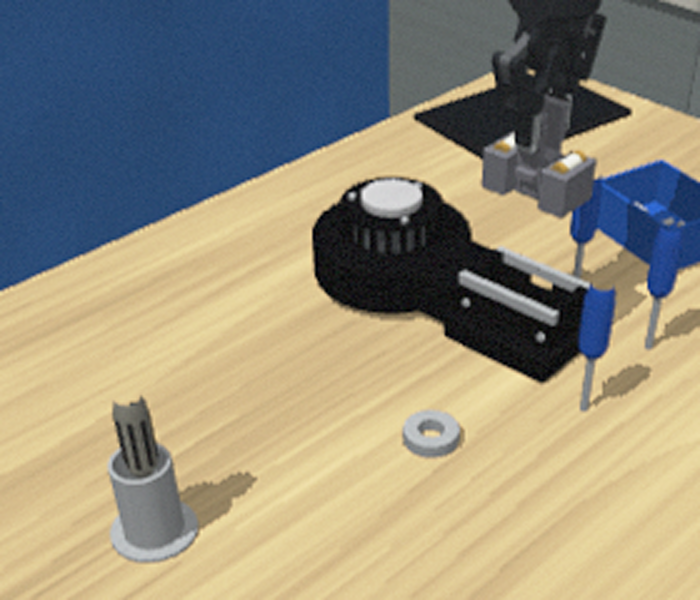

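Carrier hanging level well above the dock, driver in the cup, bearing and blue drivers untouched. Handing in.

```bash
python3 -c "
from h import *
print(env.close_job()); o=env.get_obs(); print(o['clock'],o['ee_pos'],o['width'])"
```

```text
the job is handed in; nothing more can be done
None
the job is handed in; nothing more can be done
```

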